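# Release the cover of a sample filter unit with a slotted screwdriver

## Robot

A 6-joint arm with a two-finger parallel gripper is mounted at the origin on the work surface. World frame = base frame: x ahead of the robot, y to its left, z up, the work surface at z = 0. Lengths are in m, angles in degrees, forces in N, time in s.
With the tool pointing down it reaches from about 0.4 to 0.825 m from the base axis. Payload 7 kg.
Tool frame: the origin (TCP) lies at the very end of the fingers, on their centre line; the grasp point (between the pads) lies 19 mm behind it (r.grasp_offset is the z of the grasp point in the tool frame, in m); z points along the fingers, y is the direction in which the jaws open and shut (so a half turn about z gives the same grasp; the last joint's range is limited). The gripper opens to 88 mm and grips with 3 to 60 N. Pads are 19 mm wide; open, the fingers measure 130 mm over their backs; the gripper's body (78 mm by 193 mm) begins 47 mm behind the grasp point.
Start: joints at [-53.05, 20.546, 0.682, 0, -70.136, -16.507], TCP at [0.236, -0.632, 0.227] pointing down, gripper open.
Joint ranges: [-176.03, 176.03], [-82.01, 121.73], [-58.28, 71.71], [-173.87, 95.51], [-174.79, -0.11], [-173.66, 173.66]. Speed limits (degrees/s): [136.94, 136.94, 172.46, 180, 180, 180].

## Interface

Orientations are given as [roll, pitch, yaw] about the fixed x, y, z axes, in that order (R = Rz(yaw) Ry(pitch) Rx(roll)).
In Python, from plant import r, capture, calibration, order gives the robot as it stands.
- The arm moves only by the tool servo_tool, never from a script. Its arguments are lists of equal length, an entry for each row: "grip": the closure, from -1 (fully open) to 1 (shut), so that 0 is half open; "translation": the shift along the tool's x, y, z in m, a list of three; "turn": the turn about the tool's z in rad. A call has 1 to 10 rows; each row is the pose to reach, as a shift and turn from the pose commanded when the call began, along the tool's axes at that moment; what a row does not reach only later rows make up. A row lasts 1/12 s, in which the tool goes at most 41.7 mm and 7.16 degrees, less where a joint would pass 70% of its speed; a pose out of reach is approached as far as the arm can. A call with a gripper value outside its range is refused whole. The fingers move at their own pace and stop on an object; "newtons" is the grip in N (left out, the last holds). Time passes only in rows, so rows that repeat a pose let the fingers close. It gives the time, the measured TCP pose, the force and the opening at its end, in the units of the state.
- r.get_state(): the state, without advancing time (a new reading comes with each control period).
- capture(name): name is "scene" or "top"; returns (picture, depth): 384x512x3 uint8, blue, green, red; 384x512 float32, m along the optical axis (not along the pixel's ray), 0 where there is no reading.
- calibration(name): a dict with "fx", "fy", "cx", "cy" (pixels), "view" (4x4, takes a point from world to camera coordinates). Camera axes: x right, y up, looking along -z (the intrinsics and any distortion apply to the point x, -y, -z); pixel columns grow to the right and rows downward; lengths in m; the calibration is good to about 2 mm. A picture is of the moment at which its call begins. calibration takes no time and is no camera call.
- order.close_job(): hands the job in, once; it reports no verdict.
The state is a dict: "time_s": time; "joints": joint angles; "qd": joint speeds; "joint_torque": joint torques, N m; "tcp_pos": TCP position; "eef_rot": TCP orientation; "contact_force": force on the tool from outside, world axes, zero at the start; "moment": the same for the moment, N m; "gripper_width": finger opening in m.
Only numpy, scipy, OpenCV 4.12 (cv2) and the standard library are available. Lean on these libraries where they do the work, as an engineer would, in place of code of your own. Each camera call takes 0.05 s, during which the arm holds its last target.

## Task

On the sample hand-over bench, take the flat-blade screwdriver (the tool with the flat-sided handle, not the round-handled socket tool) from its stand and turn the slotted catch of the filter unit a quarter turn anticlockwise with it, so that the catch lets go and the cover springs up. Then put the screwdriver back upright in its own stand, fully down, and let go of it. The similar unit with round thumb nuts is not part of the job.

Things in the scene. Friction and masses are not known exactly. Their poses are not given: they have to be found in the camera images.
- driver_grip (a point): Centre of the screwdriver's black block handle, 36 (x) x 22 (y) x 70 mm (z, up); grip it along y. Below: a 44 mm round collar, its underside 41 mm below this point, a 10 mm shaft and a blade 18 mm wide (x), 4 mm thick (y), its tip 103 mm below. About 140 g. Starts upright, hanging by its collar in its stand. The bystander socket tool has a rounded handle.
- catch_slot (a point): On the turning axis, at the slot's floor, of the 40 mm round steel catch. The slot runs along x through the head, 13 mm deep, 8 mm wide, flared to 15; z up. The point turns with the catch, anticlockwise from above; at the start 0 to 0.2 rad past one stop, the other is 1.57 from the first; free at about 0.9. Under 0.2 N m. Blade play in the slot 13 deg either way. A tongue along +x holds the cover.
- cover (a joint): Hinged aluminium cover, 104 x 140 mm, on top of the grey filter unit (160 x 180, 70 mm tall), its hinge opposite the catch. Opening in rad: about 0.01 while held down, 0.3 sprung up by its own spring (free edge 31 mm higher).
- stand_top (a point): Centre of the top face of the screwdriver's fixed grey stand, 64 x 64 mm, 75 mm tall; z up. A square hole, 28 mm wide and 68 mm deep, opens here. The screwdriver hangs in it, at any yaw, with its collar resting on the top face and its handle's centre 41 mm above this point. The socket tool's stand looks the same.
There are look-alikes about, which are no part of the job. Leave any blue or green look-alike of the part that bears stand_top alone.

How it is judged (in metres and radians):
On the way, in this order (a step that is already met when the one before it is completed fails the run):
1. the screwdriver's blade is in the catch's slot, the cover still held down (horizontal distance between driver_grip and catch_slot below 0.012 m and z of driver_grip in the frame of catch_slot below 0.111 m and value of joint cover below 0.1 rad), for 0.1 s.
2. the cover springs up while the blade is still in the slot (horizontal distance between driver_grip and catch_slot below 0.015 m and z of driver_grip in the frame of catch_slot below 0.114 m and value of joint cover above 0.1 rad).
At the end, for the whole second after the job is handed in: The cover is sprung up by more than 0.2 rad, and the screwdriver stands upright (within 10 degrees), blade down, in its own stand: handle centre within 14 mm of the stand's centre in plan and its collar resting on the stand's top (within 6 mm) (value of joint cover above 0.2 rad and horizontal distance between driver_grip and stand_top below 0.014 m and z of driver_grip in the frame of stand_top between 0.035 and 0.047 m and angle between driver_grip's own z axis and vertical below 0.17 rad); the robot touches nothing.
It also fails if it takes over 54 s, if anything falls off the work surface, if the arm or the gripper's body presses on something with over 40 N, if the wrist force passes 120 N, or if a joint passes its speed limit or range.

## Working session

There is one attempt and no reset: what is moved stays moved. The work goes in short steps, Python scripts to look and compute and a tool call to move; the robot and the scene stay as the last step left them, time stands still between calls to the robot, and variables do not carry over. Pictures are saved under pics/ and viewed, and the job is handed in when it is done.

Besides the shell and the picture viewer there is one more tool, called after "Request:" in YAML: its name, and indented under it one key for each argument. servo_tool: Moves the arm, as the interface text tells. Its arguments: {"type":"object","properties":{"grip":{"type":"array","items":{"type":"number"}},"translation":{"type":"array","items":{"type":"array","items":{"type":"number"}}},"turn":{"type":"array","items":{"type":"number"}},"newtons":{"type":"number"}},"required":["grip","translation","turn"]}

```bash
ls; mkdir -p pics; cat > h.py <<'E'
import numpy as np,cv2
from plant import r,capture,calibration,order
def save(n):
    im,d=capture(n);c=calibration(n)
    return im,d,c
def world(c,d,u,v):
    z=d[v,u]; x=(u-c['cx'])/c['fx']*z; y=(v-c['cy'])/c['fy']*z
    p=np.array([x,-y,-z,1]); return (np.linalg.inv(np.array(c['view']))@p)[:3]
E
python3 - <<'E'
from h import *
print(r.get_state())
for n in('scene','top'):
    im,d,c=save(n);print(c)
    cv2.imwrite(f'pics/{n}0.png',im);np.save(f'{n}0.npy',d)
E
```

```text
pics
{'time_s': 0.0, 'joints': array([-5.30521806e+01,  2.05903871e+01,  6.33223996e-01, -1.85044615e-02,
       -7.01368448e+01, -1.65046568e+01]), 'qd': array([ 0.06223469,  0.11128798,  0.00940239,  0.02266124, -0.01840102,
       -0.01082174]), 'joint_torque': array([ 1.41250261e-03, -5.82724857e+01,  2.93059909e+01,  6.99716270e+00,
        6.90697329e-03, -1.72044456e-04]), 'tcp_pos': array([ 0.23552685, -0.63204494,  0.22563543]), 'eef_rot': array([ 1.79904923e+02, -1.00306974e-02, -1.59563131e+02]), 'contact_force': array([0.03750939, 0.14056239, 0.19690213]), 'moment': array([ 0.02474572,  0.02833595, -0.03765228]), 'gripper_width': 0.08764406117097856}
{'fx': 411.52025360532537, 'fy': 411.52025360532537, 'cx': 259.95158229419565, 'cy': 192.61128897441708, 'view': array([[ 2.87330782e-01,  9.57831310e-01, -4.51611246e-04,
        -6.98550815e-02],
       [-7.65146473e-01,  2.29812652e-01,  6.01445774e-01,
         3.17322394e-01],
       [ 5.76187380e-01, -1.72468336e-01,  7.98913498e-01,
        -1.47388930e+00],
       [ 0.00000000e+00,  0.00000000e+00,  0.00000000e+00,
         1.00000000e+00]])}
{'fx': 432.91729970678824, 'fy': 432.91729970678824, 'cx': 254.48312743969805, 'cy': 187.55287818531238, 'view': array([[-0.02753526, -0.99961613,  0.00306586, -0.06333341],
       [ 0.99373032, -0.02704041,  0.10848437, -0.47525918],
       [-0.10835982,  0.00603378,  0.99409343, -1.03808873],
       [ 0.        ,  0.        ,  0.        ,  1.        ]])}
```

View pics/scene0.png

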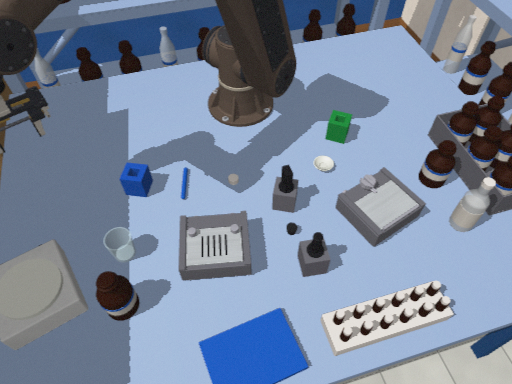

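View pics/top0.png

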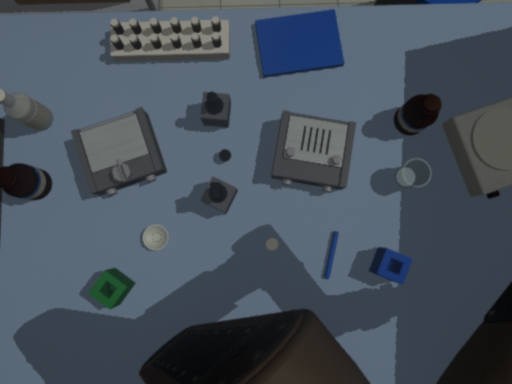

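The top view shows the unit with two thumb nuts at (315,150) and the slotted unit at (118,150), with its catch near (121,172). The tools in stands are at (215,105) and (218,193). I'll enlarge these next.

```bash
python3 - <<'E'
import cv2,numpy as np
t=cv2.imread('pics/top0.png');s=cv2.imread('pics/scene0.png')
def g(a):return np.clip(a.astype(float)*1.6+10,0,255).astype(np.uint8)
R=lambda a,w,h:cv2.resize(g(a),(w,h),interpolation=cv2.INTER_CUBIC)
cv2.imwrite('pics/c1.png',R(t[80:220,60:250],760,560))
cv2.imwrite('pics/c2.png',np.hstack([R(s[155:280,265:345],384,600),R(s[160:245,330:430],400,340).repeat(1,0) if 0 else cv2.copyMakeBorder(R(s[160:245,330:430],400,340),0,260,0,0,cv2.BORDER_CONSTANT)]))
E
```

```text
(no output)
```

View pics/c1.png

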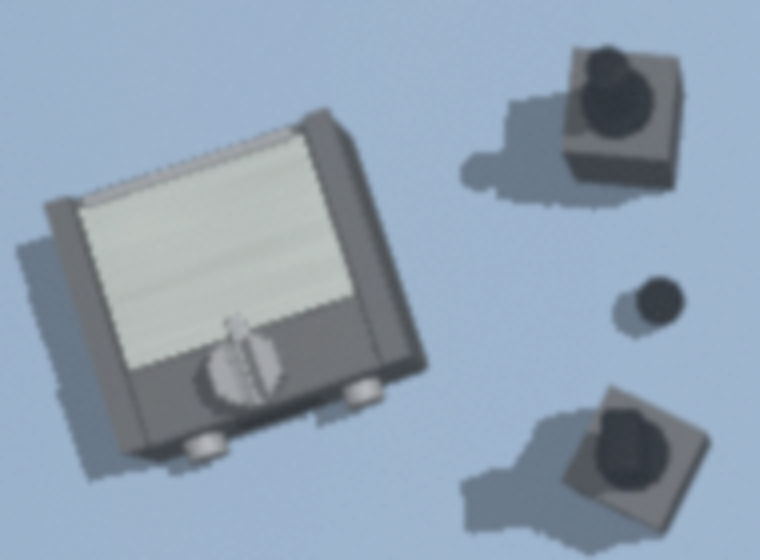

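View pics/c2.png

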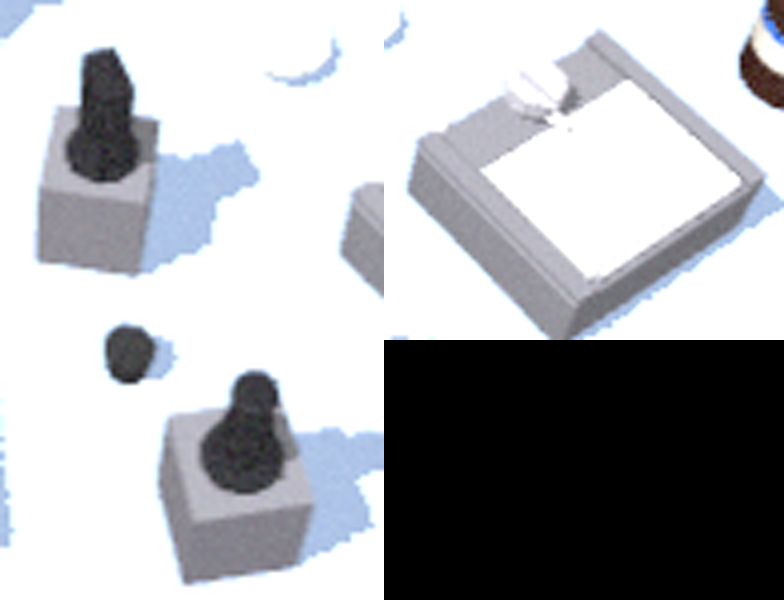

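The flat-sided screwdriver is in the nearer stand, crop (625,450) and top pixel (218,193). The slot of the catch runs from crop (232,330) to (258,400). I'll measure both with the depth.

```bash
python3 - <<'E'
from h import *
def cloud(n):
    d=np.load(n+'0.npy');c=calibration(n);v,u=np.mgrid[:384,:512]
    x=(u-c['cx'])/c['fx']*d;y=(v-c['cy'])/c['fy']*d
    P=np.stack([x,-y,-d,np.ones_like(d)],-1)@np.linalg.inv(c['view']).T
    P=P[...,:3];P[d==0]=np.nan;return P
for n,boxes in (('top',{'drv':(170,225,195,245),'sock':(85,130,195,240),'unit':(100,205,65,170)}),('scene',{'drv':(155,220,265,305),'sock':(225,280,290,335),'unit':(165,245,330,430)})):
    P=cloud(n);np.save(n+'P.npy',P)
    for k,(a,b,c_,d_) in boxes.items():
        Q=P[a:b,c_:d_].reshape(-1,3);Q=Q[np.isfinite(Q[:,0])]
        print(n,k,'hist',np.histogram(Q[:,2],bins=np.arange(-.01,.2,.01))[0])
        def rect(lo,hi):
            S=Q[(Q[:,2]>lo)&(Q[:,2]<hi)]
            if len(S)<8:return
            print('  z',lo,hi,len(S),np.median(S[:,2]).round(4),[np.round(t,4) for t in cv2.minAreaRect(S[:,:2].astype(np.float32)*1000)])
        if k!='unit':
            rect(.07,.08);rect(.145,.16)
        else: rect(.063,.078);rect(.079,.1);rect(.083,.1);rect(.088,.11)
E
```

```text
top drv hist [973 960   9  11  11   7  12  15 466  67   8   4  10  11   2  78  96   0
   0   0]
  z 0.07 0.08 466 0.0753 [array([455.9995,   9.5019]), array([63.6933, 63.98  ]), np.float64(62.3798)]
  z 0.145 0.16 169 0.1504 [array([457.2669,  10.3999]), array([21.9588, 35.4375]), np.float64(89.1209)]
top sock hist [557 534  30  37  31  33  39  36 444 100   9  20  17  22   8  94   0   0
   0   0]
  z 0.07 0.08 444 0.0752 [array([668.254 ,  14.1135]), array([64.3876, 64.9848]), np.float64(83.2944)]
  z 0.145 0.16 28 0.1458 [array([666.1052,  15.1557]), array([21.5653, 16.6333]), np.float64(64.4509)]
top unit hist [3061 2375   63   71  120  182  153 2676 2053  118  105    0    0    0
    0    0    0    0    0    0]
  z 0.063 0.078 4346 0.0698 [array([568.9719, 250.8264]), array([161.2796, 179.0329]), np.float64(17.7664)]
  z 0.079 0.1 231 0.0896 [array([511.2773, 232.0203]), array([39.0627, 39.7436]), np.float64(16.2349)]
  z 0.083 0.1 201 0.0903 [array([511.8568, 232.444 ]), array([38.1821, 39.3855]), np.float64(18.9396)]
  z 0.088 0.11 154 0.0909 [array([512.0893, 232.5522]), array([
[... 482 characters left out ...]
7,  14.4403]), array([65.3541, 65.741 ]), np.float64(82.271)]
  z 0.145 0.16 10 0.1455 [array([667.7439,  13.3423]), array([17.0797, 16.1989]), np.float64(6.3857)]
scene unit hist [1769 2000  181  198  189  200  220 1593 1468   91   63    0    0    0
    0    0    0    0    0    0]
  z 0.063 0.078 2838 0.0701 [array([551.    , 300.5776]), array([160.7803, 288.6894]), np.float64(18.005)]
  z 0.079 0.1 165 0.0889 [array([517.0558, 321.3517]), array([222.1049,  42.8572]), np.float64(85.7208)]
  z 0.083 0.1 133 0.0898 [array([510.9082, 232.3987]), array([38.8102, 41.6328]), np.float64(21.6459)]
  z 0.088 0.11 99 0.0904 [array([510.59  , 232.1234]), array([37.2742, 41.2547]), np.float64(13.2954)]
```

```bash
python3 - <<'E'
from h import *
for n,f in(('top',14),('scene',14)):
    P=np.load(n+'P.npy');im=cv2.imread(f'pics/{n}0.png')
    # rectified view of plane z=.090 around catch, 0.25mm/px ; up=+x left=+y
    c=calibration(n);V=np.array(c['view'])
    for nm,z,cx,cy,w in(('catch',.091,.512,.2323,.03),('handle',.151,.4573,.0102,.03)):
        N=500;k=np.linspace(w,-w,N);X,Y=np.meshgrid(cx+k,cy+k,indexing='ij')
        W=np.stack([X,Y,np.full_like(X,z),np.ones_like(X)],-1)@V.T
        u=c['fx']*W[...,0]/-W[...,2]+c['cx'];v=c['fy']*-W[...,1]/-W[...,2]+c['cy']
        o=cv2.remap(im,u.astype(np.float32),v.astype(np.float32),cv2.INTER_CUBIC)
        if nm=='handle':o=np.clip(o.astype(float)*3,0,255).astype(np.uint8)
        cv2.drawMarker(o,(250,250),(0,0,255),0,20)
        cv2.imwrite(f'pics/r_{n}_{nm}.png',o)
        if nm=='catch':
            Z=cv2.remap(P[...,2].astype(np.float32),u.astype(np.float32),v.astype(np.float32),cv2.INTER_NEAREST)
            zz=np.clip((Z-.065)/.03*255,0,255);cv2.imwrite(f'pics/z_{n}.png',cv2.applyColorMap(zz.astype(np.uint8),cv2.COLORMAP_JET))
a=lambda x:cv2.resize(cv2.imread(f'pics/{x}.png'),(260,260))
cv2.imwrite('pics/m.png',np.vstack([np.hstack([a('r_top_catch'),a('z_top'),a('r_top_handle')]),np.hstack([a('r_scene_catch'),a('z_scene'),a('r_scene_handle')])]))
E
```

```text
<stdin>:16: RuntimeWarning: invalid value encountered in cast
```

View pics/m.png

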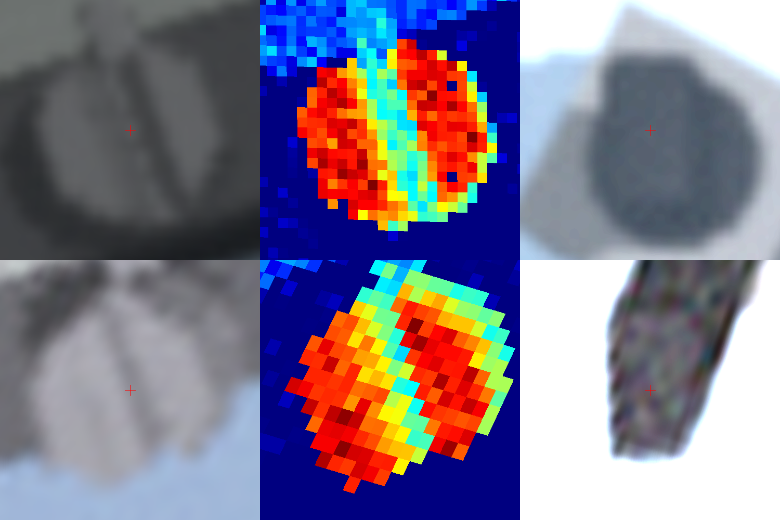

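```bash
cat >> h.py <<'E'
def rel(tgt,yaw):
    s=r.get_state();p=s['tcp_pos'];y=s['eef_rot'][2];a=np.radians(y)
    R=np.array([[np.cos(a),np.sin(a),0],[np.sin(a),-np.cos(a),0],[0,0,-1]])
    d=R.T@(np.array(tgt)-p); t=-np.radians((yaw-y+180)%360-180)
    print('t',s['time_s'].__round__(2),'tcp',p.round(4),'rot',np.round(s['eef_rot'],2),'F',s['contact_force'].round(1),'M',s['moment'].round(2),'w',round(s['gripper_width'],4),'j',s['joints'].round(0)); print('shift',d.round(4),'turn',round(t,4))
E
python3 - <<'E'
from h import *
P=np.load('topP.npy');Q=P.reshape(-1,3);Q=Q[np.isfinite(Q[:,0])]
d=np.hypot(Q[:,0]-.512,Q[:,1]-.2323)
S=Q[(d<.015)&(Q[:,2]<.084)]
m=S.mean(0);e=np.linalg.svd((S-m)[:,:2])[2][0];print('slot',len(S),m,np.degrees(np.arctan2(e[1],e[0])),S[:,2].min())
H=Q[(d<.025)&(Q[:,2]>.086)];print(cv2.minEnclosingCircle((H[:,:2]*1000).astype(np.float32)))
T=Q[(np.hypot(Q[:,0]-.457,Q[:,1]-.01)<.03)&(Q[:,2]>.145)];m=T.mean(0);e=np.linalg.svd((T-m)[:,:2])[2][0];print('handle',m,np.degrees(np.arctan2(e[1],e[0])))
C=Q[(np.hypot(Q[:,0]-.457,Q[:,1]-.01)<.03)&(Q[:,2]>.079)&(Q[:,2]<.086)];print('collar',len(C),cv2.minEnclosingCircle((C[:,:2]*1000).astype(np.float32)))
rel([.5,-.30,.24],-180)
rel([.457,.0102,.2],-182)
E
```

```text
slot 48 [0.51086402 0.23388412 0.07878183] -161.0379458115681 0.07482805370250412
((511.5096740722656, 232.45095825195312), 21.550634384155273)
handle [0.45660588 0.01012613 0.15031066] -175.4335429389566
collar 77 ((450.4556579589844, 9.769207000732422), 26.988048553466797)
t 0.1 tcp [ 0.2356 -0.6321  0.2257] rot [ 1.7991e+02 -1.0000e-02 -1.5956e+02] F [ 1.1  0.2 -0.3] M [0.03 0.01 0.01] w 0.0877 j [-53.  21.   1.  -0. -70. -17.]
shift [-0.3638  0.2188 -0.0143] turn 0.3567
t 0.1 tcp [ 0.2356 -0.6321  0.2257] rot [ 1.7991e+02 -1.0000e-02 -1.5956e+02] F [ 1.1  0.2 -0.3] M [0.03 0.01 0.01] w 0.0877 j [-53.  21.   1.  -0. -70. -17.]
shift [-0.4318  0.5245  0.0257] turn 0.3916
```

Request:
servo_tool:
  grip: [-1,-1,-1,-1,-1,-1,-1,-1,-1,-1]
  translation:
    - [-0.036,0.022,-0.014]
    - [-0.072,0.044,-0.014]
    - [-0.108,0.066,-0.014]
    - [-0.144,0.088,-0.014]
    - [-0.18,0.11,-0.014]
    - [-0.216,0.132,-0.014]
    - [-0.252,0.154,-0.014]
    - [-0.288,0.176,-0.014]
    - [-0.324,0.198,-0.014]
    - [-0.364,0.219,-0.014]
  turn: [0.03,0.07,0.1,0.14,0.18,0.21,0.25,0.29,0.32,0.357]

```text
time_s: 0.93
tcp_pos: [0.494, -0.3058, 0.2406]
eef_rot: [180.0, -0.0, 179.9]
contact_force: [1.3, -0.2, 0.3]
gripper_width: 0.0878
```

```bash
python3 - <<'E'
from h import *
rel([.457,.0102,.21],180)
E
```

```text
t 0.93 tcp [ 0.494  -0.3058  0.2406] rot [179.99  -0.   179.91] F [ 1.3 -0.2  0.3] M [-0.14 -0.2  -0.04] w 0.0878 j [-12.  11. -10.  -0. -68. -78.]
shift [0.0375 0.316  0.0306] turn -0.0016
```

Request:
servo_tool:
  grip: [-1,-1,-1,-1,-1,-1,-1,-1,-1,-1]
  translation:
    - [0.005,0.035,0.0]
    - [0.01,0.07,0.0]
    - [0.015,0.105,0.0]
    - [0.02,0.14,0.01]
    - [0.025,0.175,0.015]
    - [0.03,0.21,0.02]
    - [0.035,0.245,0.03]
    - [0.04,0.28,0.03]
    - [0.043,0.31,0.03]
    - [0.043,0.31,0.03]
  turn: [0,0,0,0,0,0,0,0,0,0]

```text
time_s: 1.77
tcp_pos: [0.45, 0.0058, 0.2105]
eef_rot: [180.0, 0.0, -179.8]
contact_force: [0.4, 0.3, -0.2]
gripper_width: 0.0874
```

```bash
python3 - <<'E'
from h import *
im,d,c=save('scene');cv2.imwrite('pics/s2.png',cv2.resize(im[60:300,180:440],(780,720))[:600])
rel([.457,.0102,.099],180)
E
```

```text
t 1.82 tcp [0.4502 0.0043 0.2106] rot [ 1.7998e+02  1.0000e-02 -1.7978e+02] F [-0.2 -0.7 -0.3] M [-0.03  0.02  0.06] w 0.0877 j [  26.   -0.  -28.   -0.  -63. -116.]
shift [-0.0068  0.0059  0.1116] turn 0.0039
```

View pics/s2.png

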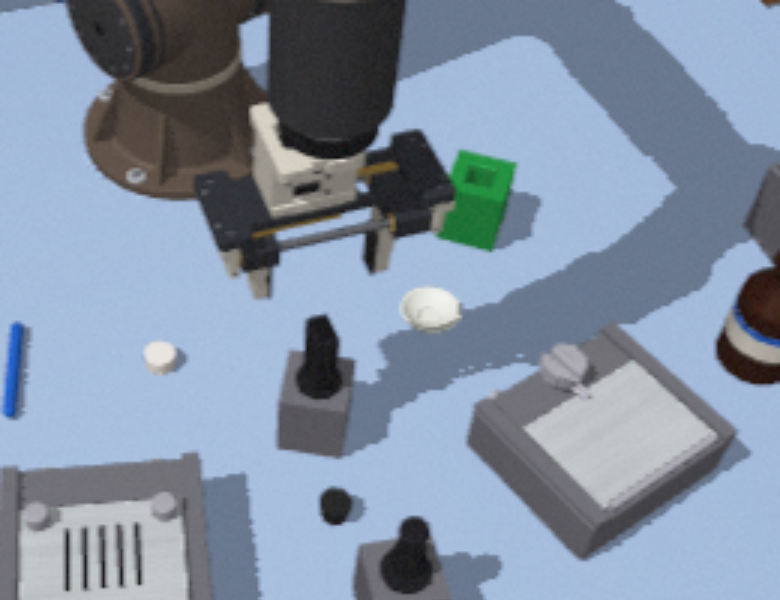

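Request:
servo_tool:
  grip: [-1,-1,-1]
  translation:
    - [-0.007,0.006,0.03]
    - [-0.007,0.006,0.035]
    - [-0.007,0.006,0.035]
  turn: [0,0,0]

```text
time_s: 2.07
tcp_pos: [0.4561, 0.0072, 0.1737]
eef_rot: [-179.9, -0.3, 180.0]
contact_force: [-0.2, -0.3, -0.1]
gripper_width: 0.0874
```

```bash
python3 - <<'E'
from h import *
rel([.457,.0102,.099],180)
E
```

```text
t 2.07 tcp [0.4561 0.0072 0.1737] rot [-179.91   -0.26  179.96] F [-0.2 -0.3 -0.1] M [-0.05 -0.01  0.02] w 0.0874 j [  26.    2.  -30.   -0.  -58. -116.]
shift [-0.0009  0.003   0.0747] turn -0.0007
```

Request:
servo_tool:
  grip: [-1,-1,-1,-1,-1]
  translation:
    - [-0.001,0.003,0.025]
    - [-0.001,0.003,0.05]
    - [-0.001,0.003,0.075]
    - [-0.001,0.003,0.075]
    - [-0.001,0.003,0.075]
  turn: [0,0,0,0,0]

```text
time_s: 2.48
tcp_pos: [0.4582, 0.0101, 0.1007]
eef_rot: [-179.9, -0.1, 179.9]
contact_force: [0.9, 0.0, 1.2]
gripper_width: 0.0877
```

```bash
python3 - <<'E'
from h import *
im,d,c=save('scene');cv2.imwrite('pics/s3.png',cv2.resize(im[110:240,220:350],(600,600),interpolation=cv2.INTER_CUBIC))
rel([.457,.0102,.099],180)
E
```

```text
t 2.53 tcp [0.4591 0.0106 0.1017] rot [-1.7997e+02  1.0000e-02  1.7997e+02] F [-0.1  0.2  1.2] M [-0.01 -0.13 -0.01] w 0.0876 j [  26.    7.  -36.    0.  -47. -116.]
shift [ 0.0021 -0.0004  0.0027] turn -0.0006
```

View pics/s3.png

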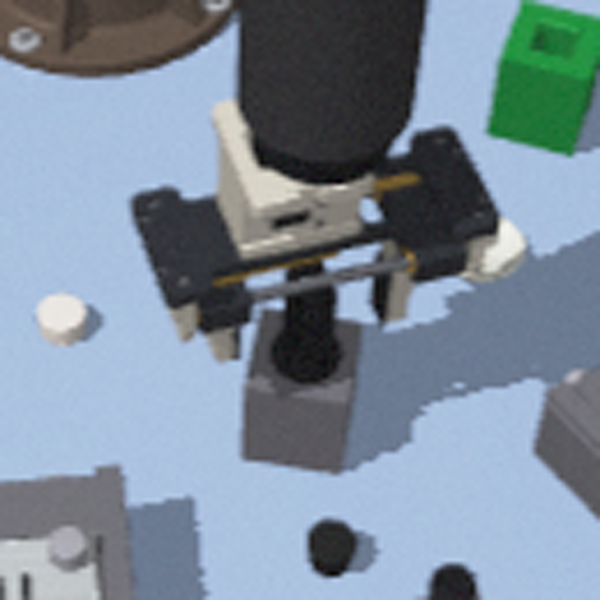

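The handle sits between the fingers, at crop (310,310). I'll close on it.

Request:
servo_tool:
  grip: [-1,1,1,1,1,1,1,1,1,1]
  translation:
    - [0.002,0,0.002]
    - [0.002,0,0.002]
    - [0.002,0,0.002]
    - [0.002,0,0.002]
    - [0.002,0,0.002]
    - [0.002,0,0.002]
    - [0.002,0,0.002]
    - [0.002,0,0.002]
    - [0.002,0,0.002]
    - [0.002,0,0.002]
  turn: [0,0,0,0,0,0,0,0,0,0]
  newtons: 40

```text
time_s: 3.37
tcp_pos: [0.4566, 0.0111, 0.0985]
eef_rot: [-180.0, -0.0, 180.0]
contact_force: [0.7, 1.1, 0.2]
gripper_width: 0.0331
```

```bash
python3 - <<'E'
from h import *
rel([.457,.0102,.24],180)
E
```

```text
t 3.37 tcp [0.4566 0.0111 0.0985] rot [-180.     -0.    179.99] F [0.7 1.1 0.2] M [-0.03  0.03 -0.07] w 0.0331 j [  26.    7.  -36.    0.  -47. -116.]
shift [-0.0004 -0.0009 -0.1415] turn -0.0002
```

Still closing, so I'll wait a few more rows.

Request:
servo_tool:
  grip: [1,1,1,1,1,1]
  translation:
    - [0,0,0]
    - [0,0,0]
    - [0,0,0]
    - [0,0,0]
    - [0,0,0]
    - [0,0,0]
  turn: [0,0,0,0,0,0]

```text
time_s: 3.87
tcp_pos: [0.4565, 0.0111, 0.0985]
eef_rot: [-180.0, -0.0, 180.0]
contact_force: [0.5, 0.1, -1.2]
gripper_width: 0.022
```

Request:
servo_tool:
  grip: [1,1,1,1,1,1]
  translation:
    - [0,0,-0.015]
    - [0,0,-0.045]
    - [0,0,-0.08]
    - [0,0,-0.115]
    - [0,0,-0.14]
    - [0,0,-0.14]
  turn: [0,0,0,0,0,0]

```text
time_s: 4.37
tcp_pos: [0.4591, 0.0116, 0.244]
eef_rot: [179.9, 0.5, -180.0]
contact_force: [0.9, 0.6, -1.4]
gripper_width: 0.0214
```

```bash
python3 - <<'E'
from h import *
rel([.5115,.2323,.235],-161.5)
for n in('scene','top'):
    im,d,c=save(n);cv2.imwrite(f'pics/{n}4.png',im);np.save(f'{n}4.npy',d)
a=cv2.imread('pics/scene4.png')[90:240,220:420];cv2.imwrite('pics/s4.png',cv2.resize(a,(800,600),interpolation=cv2.INTER_CUBIC))
E
```

```text
t 4.37 tcp [0.4591 0.0116 0.244 ] rot [ 179.88    0.48 -179.97] F [ 0.9  0.6 -1.4] M [ 0.07 -0.19 -0.  ] w 0.0214 j [  26.   -1.  -24.    0.  -67. -116.]
shift [-0.0525  0.2206  0.009 ] turn -0.3223
```

View pics/s4.png

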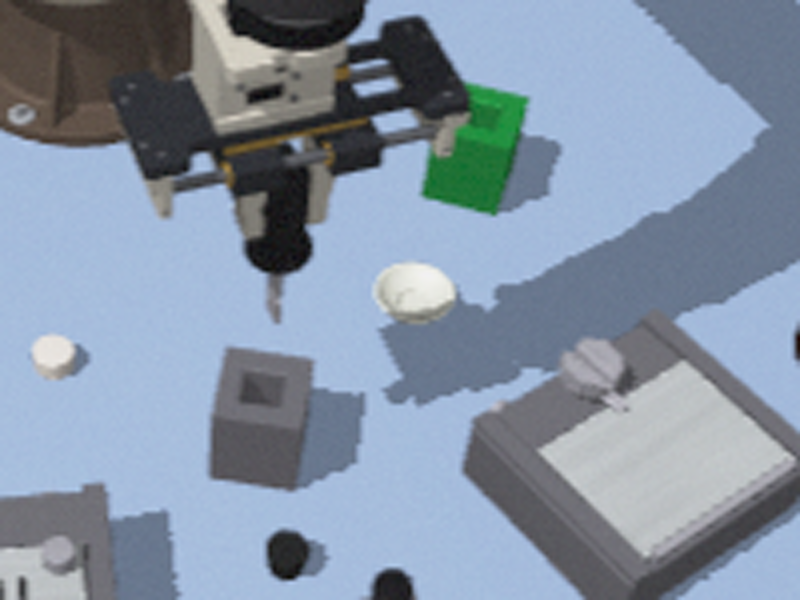

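The driver is held with its blade hanging straight, at crop (275,300), and its own stand is empty. Next I'll move above the catch.

Request:
servo_tool:
  grip: [1,1,1,1,1,1,1,1,1,1]
  translation:
    - [-0.007,0.028,0]
    - [-0.014,0.056,0]
    - [-0.021,0.084,0]
    - [-0.028,0.112,0]
    - [-0.035,0.14,0]
    - [-0.042,0.168,0]
    - [-0.05,0.2,0]
    - [-0.054,0.221,0]
    - [-0.054,0.221,0]
    - [-0.054,0.221,0]
  turn: [-0.04,-0.08,-0.12,-0.16,-0.2,-0.24,-0.28,-0.32,-0.322,-0.322]

```text
time_s: 5.3
tcp_pos: [0.5099, 0.2326, 0.2364]
eef_rot: [-179.9, -0.2, -161.5]
contact_force: [-0.8, -0.0, -1.9]
gripper_width: 0.0221
```

```bash
python3 - <<'E'
from h import *
rel([.5115,.2323,.185],-161.5)
E
```

```text
t 5.3 tcp [0.5099 0.2326 0.2364] rot [-179.93   -0.21 -161.47] F [-0.8 -0.  -1.9] M [-0.05  0.06 -0.02] w 0.0221 j [  45.   10.  -13.   -0.  -68. -116.]
shift [-0.0014 -0.0008  0.0514] turn 0.0005
```

Request:
servo_tool:
  grip: [1,1,1,1,1]
  translation:
    - [-0.001,0,0.02]
    - [-0.001,0,0.045]
    - [-0.001,0,0.049]
    - [-0.001,0,0.049]
    - [-0.001,0,0.049]
  turn: [0,0,0,0,0]

```text
time_s: 5.72
tcp_pos: [0.5117, 0.2318, 0.1901]
eef_rot: [-180.0, -0.0, -161.6]
contact_force: [0.4, -0.9, -1.0]
gripper_width: 0.0216
```

```bash
python3 - <<'E'
from h import *
rel([.5115,.2323,.1635],-161.5)
im,d,c=save('scene');cv2.imwrite('pics/s5.png',cv2.resize(im[110:250,300:440],(600,600),interpolation=cv2.INTER_CUBIC))
E
```

```text
t 5.72 tcp [0.5117 0.2318 0.1901] rot [-1.7996e+02 -1.0000e-02 -1.6159e+02] F [ 0.4 -0.9 -1. ] M [ 0.05 -0.04  0.01] w 0.0216 j [  44.   12.  -17.    0.  -62. -116.]
shift [0.     0.0006 0.0266] turn -0.0016
```

View pics/s5.png

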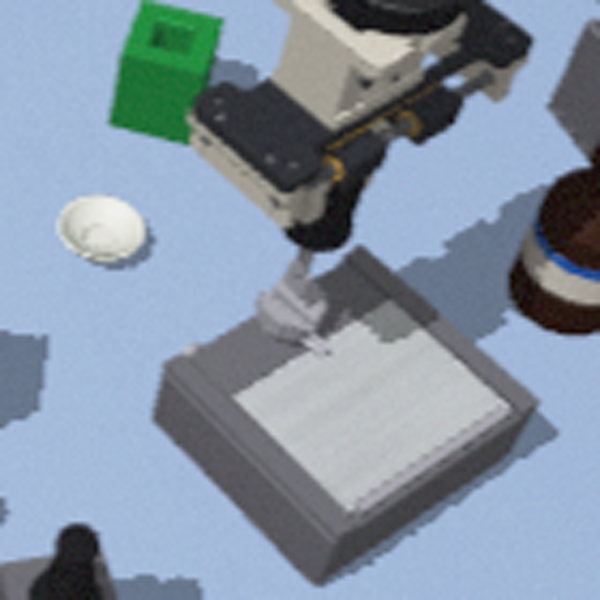

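The blade is right above the slot, at crop (295,280). I'll lower it gently.

Request:
servo_tool:
  grip: [1,1,1,1,1,1,1]
  translation:
    - [0,0,0.005]
    - [0,0,0.01]
    - [0,0,0.014]
    - [0,0,0.018]
    - [0,0,0.022]
    - [0,0,0.0245]
    - [0,0,0.0245]
  turn: [0,0,0,0,0,0,0]

```text
time_s: 6.35
tcp_pos: [0.5112, 0.2322, 0.1643]
eef_rot: [-180.0, -0.1, -161.6]
contact_force: [0.1, -0.1, -0.8]
gripper_width: 0.0213
```

```bash
python3 - <<'E'
from h import *
rel([.5115,.2323,.165],-161.5)
E
```

```text
t 6.35 tcp [0.5112 0.2322 0.1643] rot [-1.7998e+02 -7.0000e-02 -1.6156e+02] F [ 0.1 -0.1 -0.8] M [0.03 0.02 0.02] w 0.0213 j [  44.   13.  -19.   -0.  -58. -116.]
shift [-0.0003 -0.     -0.0007] turn -0.0011
```

The blade is in with no contact force and the tip is about 1 mm above the floor. Now the anticlockwise turn, which is negative about tool z.

Request:
servo_tool:
  grip: [1,1,1,1,1,1,1,1,1,1]
  translation:
    - [0,0,0]
    - [0,0,0]
    - [0,0,0]
    - [0,0,0]
    - [0,0,0]
    - [0,0,0]
    - [0,0,0]
    - [0,0,0]
    - [0,0,0]
    - [0,0,0]
  turn: [-0.08,-0.16,-0.24,-0.32,-0.4,-0.48,-0.56,-0.64,-0.72,-0.8]

```text
time_s: 7.18
tcp_pos: [0.5115, 0.2325, 0.1651]
eef_rot: [180.0, 0.0, -115.5]
contact_force: [-0.0, -0.3, -2.7]
gripper_width: 0.0219
```

```bash
python3 - <<'E'
from h import *
rel([.5115,.2323,.165],-161.5+70)
E
```

```text
t 7.18 tcp [0.5115 0.2325 0.1651] rot [ 180.     0.  -115.5] F [-0.  -0.3 -2.7] M [ 0.08  0.02 -0.08] w 0.0219 j [ 44.  13. -19.  -0. -58. -70.]
shift [ 0.0002 -0.0001  0.0001] turn -0.4189
```

Request:
servo_tool:
  grip: [1,1,1,1,1,1,1,1]
  translation:
    - [0,0,0]
    - [0,0,0]
    - [0,0,0]
    - [0,0,0]
    - [0,0,0]
    - [0,0,0]
    - [0,0,0]
    - [0,0,0]
  turn: [-0.08,-0.16,-0.24,-0.32,-0.4,-0.46,-0.46,-0.46]

```text
time_s: 7.85
tcp_pos: [0.5119, 0.2324, 0.1652]
eef_rot: [-180.0, -0.0, -89.5]
contact_force: [1.8, -0.5, -2.7]
gripper_width: 0.0216
```

```bash
python3 - <<'E'
from h import *
rel([.5115,.2323,.165],-161.5+70)
im,d,c=save('scene');cv2.imwrite('pics/s6.png',cv2.resize(im[110:250,300:440],(600,600),interpolation=cv2.INTER_CUBIC))
E
```

```text
t 7.85 tcp [0.5119 0.2324 0.1652] rot [-179.97   -0.    -89.48] F [ 1.8 -0.5 -2.7] M [-0.3  -0.96 -0.02] w 0.0216 j [ 44.  13. -19.   0. -58. -44.]
shift [0.0001 0.0004 0.0002] turn 0.0353
```

View pics/s6.png

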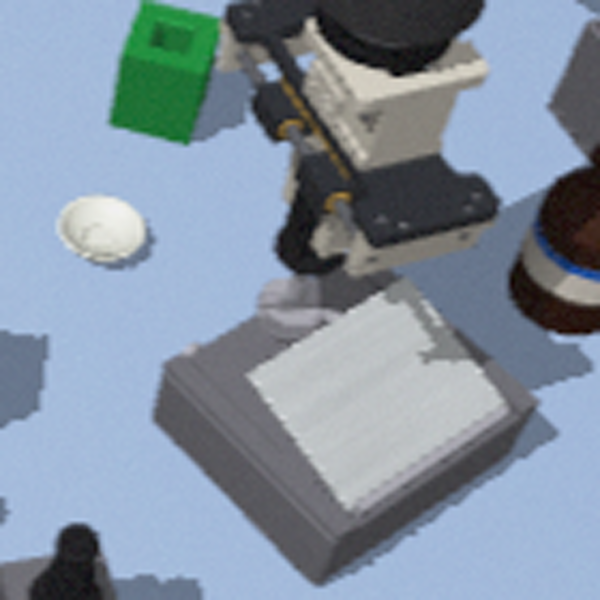

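The cover looks raised: its near edge now sits above the tray, at crop (250,375). I'll measure the opening by depth.

```bash
cat > cov.py <<'E'
from h import *
def cover():
    im,d,c=save('scene');v,u=np.mgrid[:384,:512]
    x=(u-c['cx'])/c['fx']*d;y=(v-c['cy'])/c['fy']*d
    P=np.stack([x,-y,-d,np.ones_like(d)],-1)@np.linalg.inv(c['view']).T
    P=P[...,:3][d>0]; a=np.radians(17.9);q=P[:,:2]-[.569,.2508]
    X=q@[np.cos(a),np.sin(a)];Y=q@[-np.sin(a),np.cos(a)]
    for lo in np.arange(-.05,.08,.015):
        S=(X>lo)&(X<lo+.015)&(abs(Y)<.045)&(P[:,2]>.05);print(round(lo,3),S.sum(),np.median(P[S,2]).round(4))
    return im
E
python3 - <<'E'
from cov import *
cover();rel([.5115,.2323,.235],-90)
E
```

```text
-0.05 1278 0.457
-0.035 1926 0.4778
-0.02 1881 0.4647
-0.005 268 0.0923
0.01 335 0.0908
0.025 347 0.2339
0.04 170 0.0764
0.055 165 0.0724
0.07 152 0.0639
t 7.95 tcp [0.5119 0.2325 0.1652] rot [-179.96    0.    -89.48] F [ 2.1 -0.8 -2.2] M [-0.38 -1.1  -0.06] w 0.0216 j [ 44.  13. -19.   0. -58. -44.]
shift [ 0.0002  0.0004 -0.0698] turn 0.0091
```

The cover slopes at about 0.3 rad, so it has sprung. I'll relieve the turn a little and lift out.

Request:
servo_tool:
  grip: [1,1,1,1,1,1,1,1]
  translation:
    - [0,0,0]
    - [0,0,0]
    - [0,0,-0.005]
    - [0,0,-0.01]
    - [0,0,-0.015]
    - [0,0,-0.03]
    - [0,0,-0.055]
    - [0,0,-0.075]
  turn: [0.08,0.16,0.16,0.16,0.16,0.16,0.16,0.16]

```text
time_s: 8.62
tcp_pos: [0.5116, 0.2324, 0.2419]
eef_rot: [-180.0, 0.0, -98.4]
contact_force: [0.6, 0.8, -1.0]
gripper_width: 0.0219
```

```bash
python3 - <<'E'
from cov import *
im=cover();rel([.456,.0095,.235],-180)
cv2.imwrite('pics/s7.png',cv2.resize(im[90:250,270:450],(675,600),interpolation=cv2.INTER_CUBIC))
E
```

```text
-0.05 1061 0.4916
-0.035 1728 0.5008
-0.02 1645 0.5066
-0.005 281 0.0922
0.01 333 0.3102
0.025 326 0.085
0.04 172 0.0765
0.055 161 0.0724
0.07 155 0.0635
t 8.67 tcp [0.5135 0.2334 0.2464] rot [-179.68    0.23  -98.39] F [2.4 0.8 4.1] M [ 0.25 -0.4   0.01] w 0.0215 j [ 44.   9. -12.   0. -68. -53.]
shift [0.2299 0.0242 0.0114] turn 1.4243
```

View pics/s7.png

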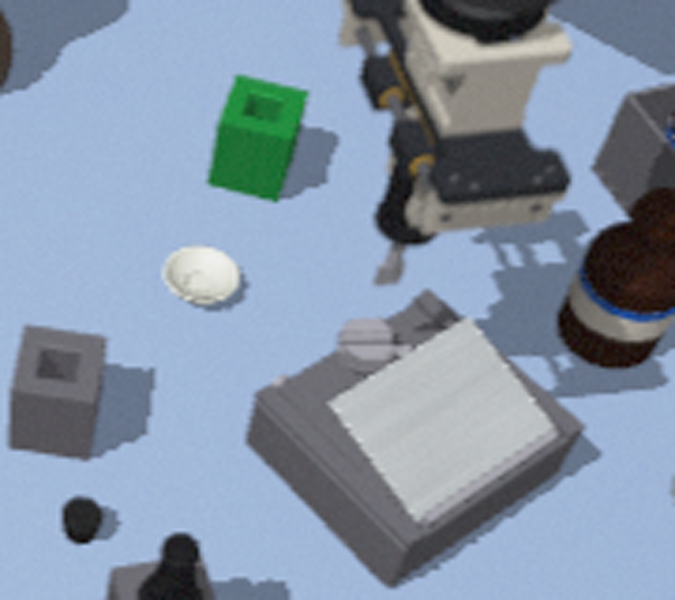

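The cover is up and the catch is turned. Now back to the stand.

Request:
servo_tool:
  grip: [1,1,1,1,1,1,1,1,1,1]
  translation:
    - [0.02,0.002,0]
    - [0.045,0.005,0]
    - [0.07,0.007,0]
    - [0.095,0.01,0]
    - [0.12,0.012,0]
    - [0.145,0.015,0]
    - [0.17,0.017,0]
    - [0.195,0.02,0]
    - [0.215,0.022,0]
    - [0.2295,0.0235,0]
  turn: [0.12,0.24,0.36,0.48,0.6,0.72,0.84,0.96,1.08,1.2]

```text
time_s: 9.5
tcp_pos: [0.4535, 0.0076, 0.2407]
eef_rot: [180.0, 0.1, -167.6]
contact_force: [0.6, 0.3, -1.3]
gripper_width: 0.0219
```

Request:
servo_tool:
  grip: [1,1,1,1,1]
  translation:
    - [0,0,0]
    - [0,0,0]
    - [0,0,0]
    - [0,0,0]
    - [0,0,0]
  turn: [0.12,0.22,0.22,0.22,0.22]

```text
time_s: 9.92
tcp_pos: [0.4543, 0.0091, 0.2403]
eef_rot: [180.0, 0.0, -179.7]
contact_force: [-0.3, -0.4, -0.8]
gripper_width: 0.0219
```

```bash
python3 - <<'E'
from h import *
rel([.456,.0095,.19],-180)
im,d,c=save('scene');cv2.imwrite('pics/s8.png',cv2.resize(im[90:250,220:400],(675,600),interpolation=cv2.INTER_CUBIC))
E
```

```text
t 9.92 tcp [0.4543 0.0091 0.2403] rot [ 1.7999e+02  2.0000e-02 -1.7965e+02] F [-0.3 -0.4 -0.8] M [-0.06 -0.05  0.03] w 0.0219 j [  26.   -1.  -24.   -0.  -67. -116.]
shift [-0.0017  0.0004  0.0503] turn 0.006
```

View pics/s8.png

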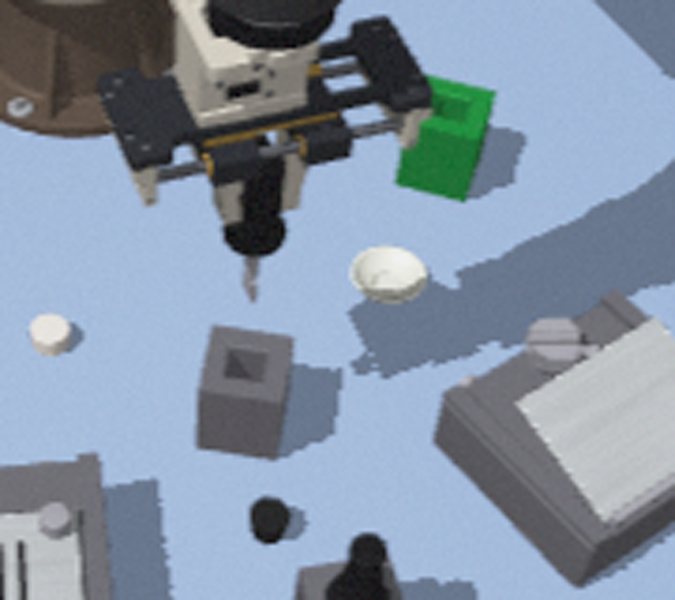

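Request:
servo_tool:
  grip: [1,1,1,1,1,1,1,1]
  translation:
    - [-0.001,0,0.02]
    - [-0.001,0,0.045]
    - [-0.001,0,0.065]
    - [-0.001,0,0.08]
    - [-0.001,0,0.09]
    - [-0.001,0,0.1]
    - [-0.001,0,0.11]
    - [-0.001,0,0.11]
  turn: [0,0,0,0,0,0,0,0]

```text
time_s: 10.63
tcp_pos: [0.4542, 0.0088, 0.1283]
eef_rot: [-179.9, -0.2, -179.8]
contact_force: [-0.6, -0.2, -1.2]
gripper_width: 0.0217
```

```bash
python3 - <<'E'
from h import *
rel([.456,.0095,.0995],-180)
im,d,c=save('scene');cv2.imwrite('pics/s9.png',cv2.resize(im[110:240,220:350],(600,600),interpolation=cv2.INTER_CUBIC))
E
```

```text
t 10.63 tcp [0.4542 0.0088 0.1283] rot [-179.94   -0.18 -179.77] F [-0.6 -0.2 -1.2] M [-0.04  0.12  0.03] w 0.0217 j [  26.    5.  -34.   -0.  -51. -116.]
shift [-0.0019  0.0007  0.0288] turn 0.004
```

View pics/s9.png

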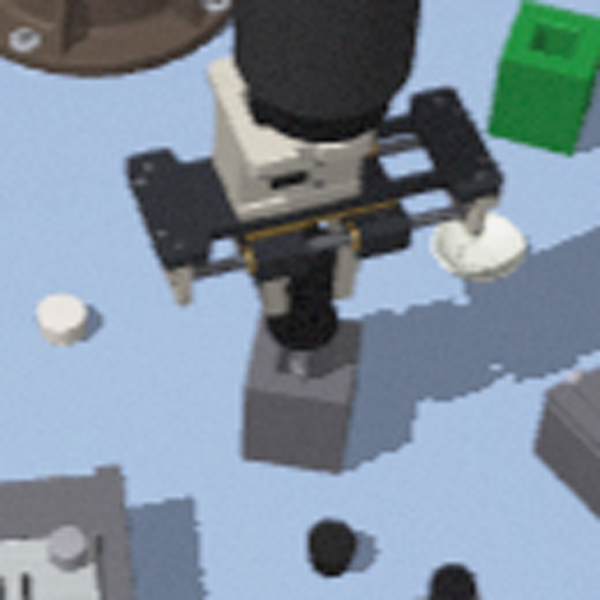

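The shaft is in the hole, at crop (300,360), and nothing is pressing on it. I'll lower it the rest of the way.

Request:
servo_tool:
  grip: [1,1,1,1,1,1]
  translation:
    - [-0.001,0,0.01]
    - [-0.001,0,0.018]
    - [-0.001,0,0.024]
    - [-0.001,0,0.028]
    - [-0.001,0,0.0285]
    - [-0.001,0,0.0285]
  turn: [0,0,0,0,0,0]

```text
time_s: 11.18
tcp_pos: [0.4562, 0.0089, 0.1015]
eef_rot: [-180.0, -0.0, -179.9]
contact_force: [-0.6, 0.7, -1.8]
gripper_width: 0.0219
```

```bash
python3 - <<'E'
from h import *
rel([.456,.0095,.0985],-180)
E
```

```text
t 11.18 tcp [0.4562 0.0089 0.1015] rot [-1.7999e+02 -2.0000e-02 -1.7988e+02] F [-0.6  0.7 -1.8] M [-0.02  0.01 -0.01] w 0.0219 j [  26.    7.  -36.    0.  -47. -116.]
shift [0.0002 0.0006 0.003 ] turn 0.0021
```

Request:
servo_tool:
  grip: [1,1,1]
  translation:
    - [0,0,0.002]
    - [0,0,0.0025]
    - [0,0,0.0025]
  turn: [0,0,0]

```text
time_s: 11.43
tcp_pos: [0.4563, 0.009, 0.0992]
eef_rot: [180.0, 0.0, -179.9]
contact_force: [0.5, 0.6, -1.1]
gripper_width: 0.0218
```

Request:
servo_tool:
  grip: [-1,-1,-1,-1,-1,-1,-1,-1,-1,-1]
  translation:
    - [0,0,0]
    - [0,0,0]
    - [0,0,0]
    - [0,0,0]
    - [0,0,0]
    - [0,0,0]
    - [0,0,0]
    - [0,0,0]
    - [0,0,0]
    - [0,0,0]
  turn: [0,0,0,0,0,0,0,0,0,0]

```text
time_s: 12.27
tcp_pos: [0.4562, 0.009, 0.0991]
eef_rot: [-180.0, -0.0, -179.9]
contact_force: [0.4, -0.3, -0.2]
gripper_width: 0.083
```

```bash
python3 - <<'E'
from h import *
rel([.456,.0095,.24],-180)
im,d,c=save('scene');cv2.imwrite('pics/s10.png',cv2.resize(im[110:240,220:350],(600,600),interpolation=cv2.INTER_CUBIC))
E
```

```text
t 12.27 tcp [0.4562 0.009  0.0991] rot [-180.    -0.  -179.9] F [ 0.4 -0.3 -0.2] M [ 0.01 -0.   -0.02] w 0.083 j [  26.    7.  -36.   -0.  -47. -116.]
shift [ 0.0002  0.0005 -0.1409] turn 0.0018
```

View pics/s10.png

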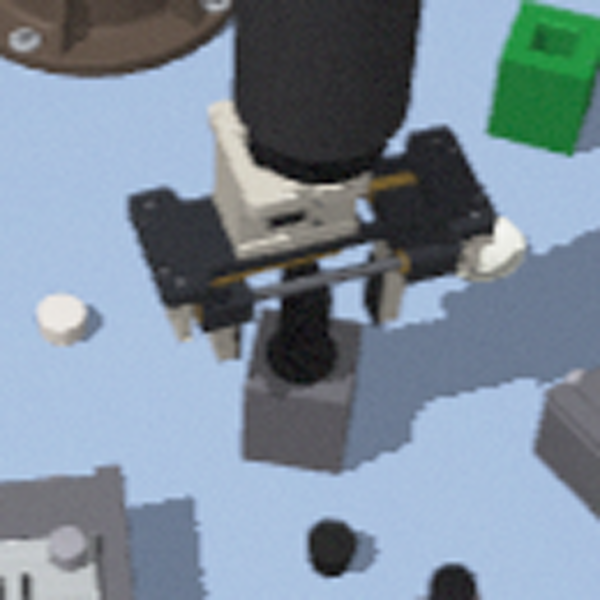

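The driver is seated and upright, with the fingers open. I'll rise clear and check.

Request:
servo_tool:
  grip: [-1,-1,-1,-1,-1,-1,-1,-1]
  translation:
    - [0,0,-0.02]
    - [0,0,-0.05]
    - [0,0,-0.08]
    - [0,0,-0.11]
    - [0,0,-0.14]
    - [0,-0.04,-0.14]
    - [0,-0.08,-0.14]
    - [0,-0.08,-0.14]
  turn: [0,0,0,0,0,0,0,0]

```text
time_s: 12.98
tcp_pos: [0.4559, -0.0751, 0.2396]
eef_rot: [-180.0, 0.0, 180.0]
contact_force: [-0.2, 1.1, 0.1]
gripper_width: 0.0878
```

```bash
python3 - <<'E'
from cov import *
im=cover();rel([.456,.0095,.24],-180)
im,d,c=save('scene');cv2.imwrite('pics/s11.png',cv2.resize(im[60:300,180:440],(650,600),interpolation=cv2.INTER_CUBIC))
v,u=np.mgrid[:384,:512]
x=(u-c['cx'])/c['fx']*d;y=(v-c['cy'])/c['fy']*d
P=(np.stack([x,-y,-d,np.ones_like(d)],-1)@np.linalg.inv(c['view']).T)[...,:3][d>0]
k=np.hypot(P[:,0]-.456,P[:,1]-.0095)<.04
for lo,hi in((.07,.078),(.08,.084),(.145,.17)):
    S=P[k&(P[:,2]>lo)&(P[:,2]<hi)];print(lo,len(S),np.median(S[:,2]).round(4),cv2.minAreaRect((S[:,:2]*1000).astype(np.float32)))
E
```

```text
-0.05 65 0.0818
-0.035 124 0.0993
-0.02 163 0.095
-0.005 166 0.0904
0.01 166 0.0857
0.025 169 0.0811
0.04 170 0.0764
0.055 160 0.0723
0.07 151 0.0639
t 13.03 tcp [ 0.4559 -0.0736  0.2392] rot [-1.8000e+02  1.0000e-02  1.7986e+02] F [0.6 0.6 0.6] M [-0.   -0.06  0.06] w 0.0872 j [  15.   -1.  -24.    0.  -67. -106.]
shift [ 0.0001  0.0831 -0.0008] turn -0.0024
0.07 220 0.0749 ((454.80352783203125, 9.528484344482422), (63.82619094848633, 63.84688949584961), 62.358306884765625)
0.08 48 0.0819 ((463.42730712890625, 4.390703201293945), (42.15467834472656, 38.90102767944336), 66.32231903076172)
0.145 91 0.1503 ((455.82806396484375, 7.301302433013916), (21.84817123413086, 35.07225799560547), 88.484619140625)
```

View pics/s11.png

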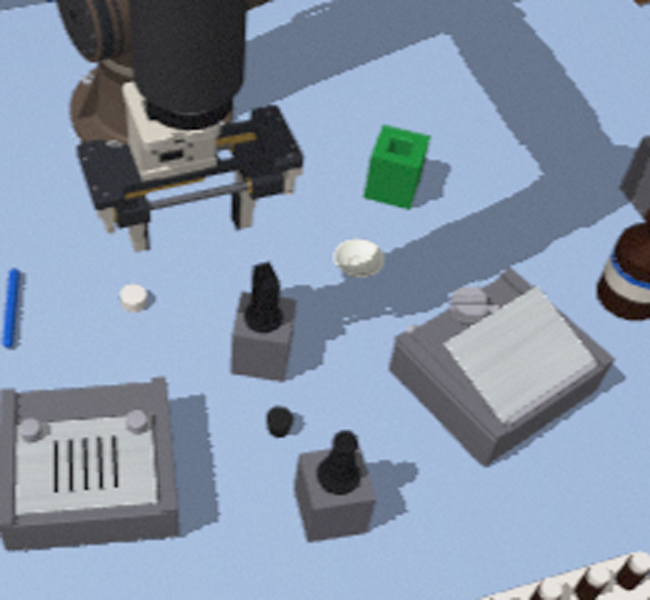

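The handle top is at z 0.1503 (0.151 expected), about 2 mm from the stand centre in plan, and the driver is upright. The cover's slope of about 0.31 is as required, so I'm handing in.

```bash
python3 -c "
from h import *
print(order.close_job())"
```

```text
the job is handed in; nothing more can be done
None
```

The job is done and handed in at about 13 s of the 54 s allowed; the hand-in gave no verdict. I took the flat-blade screwdriver from its stand and lowered the blade into the catch's slot. I turned it anticlockwise by about 72° at the tool, which includes the blade play, so the catch itself turned less than a full quarter turn. The cover sprang up with the blade still in the slot, and I put the driver back in its own stand and let go.

**Last checks:**
- **Cover:** it slopes at about 0.31 by depth, so it is open by about 0.3 rad; more than 0.2 is needed.
- **Screwdriver:** it is upright in its stand, with the handle top at z = 0.150 m (0.151 expected when seated) and the handle centre about 2 mm from the stand's centre.
- **Robot:** the gripper is open, clear and touching nothing.

**Odd readings:** the wrist showed a moment of about 1 N m with little force just after the cover sprang, gone once I lifted out. The depth fit of the collar's outline was off-centre because it is partly hidden, so I relied on the handle top instead.

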